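# Ready the paper trimmer for a cut

## Task

Get the paper trimmer ready to cut: swing its raised rail down until the end snaps into its catch, then take the cutter head and slide it along the rail until it clicks into the start notch, without running past it. Finish still gripping the head there, in its notch on the closed rail, and leave the jar, bowl, votive and binder clip as they are.

Things in the scene. Friction and masses are not known exactly. Their poses are not given: they have to be found in the camera images.
- trimmer: Grey rotary paper trimmer, fixed. Board 230 (x) x 420 (y) mm, top 16 mm above the table. Origin: centre of its underside. The rail stands over the -x edge, parallel to y, at x = -90 mm; its hinge is at y = +185 mm (black cheeks); its free end snaps into a black catch post at y = -200 mm (40 mm wide, its top 46 mm above the table).
- rail (a joint): Hinge of the aluminium rail (28 wide, 14 mm thick, top face 36 mm above the table when closed), rad: 0 = closed in its catch, grows as the free end rises; starts at 0.30 to 0.65. Stiff: it stays where left. Pushing the tab down takes 1 to 3 N, in the last 9 mm up to 8 N, until the end snaps under a spring roller, which keeps it down, and meets its stop.
- rail_hinge (a point): Point on the hinge axis in the middle of the rail, 29 mm above the table. Its x axis is the trimmer's x (the hinge axis); its -y axis runs along the rail to the free end and tilts up with the rail.
- rail_tab (a point): Middle of the top face of the black ribbed thumb tab (34 mm wide, 31 mm along the rail, 14 mm thick) at the rail's free end, 350 mm from the hinge axis and 7 mm above the hinge axis with the rail closed. Push here to swing the rail down. Axes as rail_hinge.
- cutter_head (a joint): Travel of the cutter head along the rail, m: grows towards the hinge. 0 = stop nearest the tab, 0.185 = in the start notch, 0.215 = stop beyond it; starts at 0 to 0.11. It slides against 1 to 3 N. From 4 mm before the notch a spring ball pulls the head in (about 5 N), then it resists moving on with 10 to 13 N: the click to feel. A harder push runs it past.
- head_grip (a point): Centre of the grip block on the cutter head: upright grey block 32 mm across the rail (x), 44 along it (y), 40 tall, 44 to 84 mm above the table with the rail closed. Below it: a black saddle 44 across by 60 mm along and, on the -x side, a blade housing reaching 30 mm from the rail's middle. Pinch the block from above, across the rail. Axes as rail_hinge.
- notch (a point): The start notch, an 8 mm wide slot across the rail's top face, 90 mm from the hinge axis; on the top face. When the head is in the notch, head_grip is 28 mm straight above this point. Axes as rail_hinge.
- brush_jar: Bystander: clear glass jar of paint brushes, 74 mm across, about 220 mm tall with the brushes, standing loose on the table. Origin at the centre of its underside.
- bowl: Bystander: white ceramic bowl, 140 mm across, 60 mm tall, loose on the table. Origin at the centre of its underside.
- votive: Bystander: small waisted green glass votive, 76 mm across, 85 mm tall, loose on the table. Origin at the centre of its underside.
- binder_clip: Bystander: black binder clip, 41 x 26 x 18 mm with wire levers, lying loose on the trimmer's board away from the rail. Origin at the centre of its underside.

How it is judged:
By the outcome, as a careful person would: the job done as asked, in the order asked, and still so for the second after the job is handed in, while the arm keeps its last pose, push and grip.
It also fails if it takes over 48 s, if anything falls off the work surface, if the arm or the gripper's body presses on something with over 40 N, if the wrist force passes 120 N, or if a joint passes its speed limit or range.

## Robot

A 6-joint arm with a two-finger parallel gripper is mounted at the origin on the work surface. World frame = base frame: x ahead of the robot, y to its left, z up, the work surface at z = 0. Lengths are in m, angles in rad, forces in N, time in s.
With the tool pointing down it reaches from about 0.25 to 0.725 m from the base axis. Payload 4 kg.
Tool frame: the origin (TCP) lies on the centre line of the jaws, within the pads' length; the fingertips stand 22 mm ahead of it and the grasp point (between the pads) lies 3 mm ahead of it; z points along the fingers, x is the direction in which the jaws open and shut, and the axes are right-handed (so a half turn about z gives the same grasp; the last joint's range is limited). The gripper opens to 85 mm and grips with 20 to 120 N. Pads are 22 mm wide; open, the fingers measure 114 mm over their backs; the gripper's body (76 mm by 85 mm) begins 54 mm behind the grasp point. The pads swing forward as they close: fully open they stand 13 mm farther back than shut.
Start: joints at [1.222, 0.241, 0.005, 1.335, 0, 1.571], TCP at [0.171, 0.47, 0.253] pointing down, gripper open.
Joint ranges: [-2.72, 2.72], [-1.05, 1.87], [-1.09, 1.28], [-1.99, 2.15], [-1.42, 1.44], [-3.14, 3.14]. Speed limits (rad/s): [2.79, 2.79, 3.14, 3.14, 3.14, 3.14].

## Interface

Orientations are given as a rotation vector (axis times angle).
In Python, from workcell import arm, cams gives the robot as it stands. The module is installed in compiled form; this text tells all that it offers.
- The arm moves only by the tool jog_arm, never from a script. Its argument "steps" is a list of rows, each an object with "travel": the shift along the world's x, y, z in m, a list of three; "twist": the turn, a rotation vector about the world's x, y, z in rad, a list of three; "grip": the finger opening in m, from 0 to 0.0854. A call has 1 to 20 rows; each row is the pose to reach, as a shift and turn from the pose commanded when the call began; what a row does not reach only later rows make up. A row lasts 1/10 s, in which the tool goes at most 50 mm and 8.59 degrees, less where a joint would pass 70% of its speed; a pose out of reach is approached as far as the arm can. A call with a gripper value outside its range is refused whole. The fingers move at their own pace and stop on an object; the grip force is fixed at half the most. Time passes only in rows, so rows that repeat a pose let the fingers close. It gives the time, the measured TCP pose, the force and the opening at its end, in the units of the state.
- arm.sense(): the state, without advancing time (a new reading comes with each control period).
- cams.capture(name): name is "side" or "top"; returns the picture (480x640x3 uint8, blue, green, red); there is no depth.
- cams.calibration(name): a dict with "fov_y" (degrees; the focal length in pixels is half the picture's height over the tangent of half this angle, whatever the lens; pixels are square), "cx", "cy" (the principal point, pixels), "xyz" and "orientation" of the camera in the world. Camera axes: x right, y up, looking along -z (the intrinsics and any distortion apply to the point x, -y, -z); pixel columns grow to the right and rows downward; lengths in m; the calibration is good to about 2 mm. A picture is of the moment at which its call begins. calibration takes no time and is no camera call.
- arm.sign_off(): hands the job in, once; it reports no verdict.
The state is a dict: "clock": time; "joints": joint angles; "dq": joint speeds; "joint_efforts": joint torques, N m; "eef_pos": TCP position; "eef_rot": TCP orientation; "wrist_force": force on the tool from outside, world axes, zero at the start; "ft_torque": the same for the moment, N m; "grip_width": finger opening in m.
Only numpy, scipy, OpenCV 4.12 (cv2) and the standard library are available. Lean on these libraries where they do the work, as an engineer would, in place of code of your own. Each camera call takes 0.05 s, during which the arm holds its last target. There are 200 camera calls.

## Working session

There is one attempt and no reset: what is moved stays moved. The work goes in short steps, Python scripts to look and compute and a tool call to move; the robot and the scene stay as the last step left them, time stands still between calls to the robot, and variables do not carry over. Pictures are saved under pics/ and viewed, about 8 in all and at most 12, crops included, and the job is handed in when it is done.

Besides the shell and the picture viewer there is one more tool, called after "Call:" by a JSON object that holds its "api" and its "payload". jog_arm: Moves the arm, as the interface text tells. Its arguments: {"type":"object","properties":{"steps":{"type":"array"}},"required":["steps"]}

```bash
mkdir -p pics
python3 - <<'E'
from workcell import arm,cams
import cv2
for n in("side","top"):
    c=cams.calibration(n);print(n,c)
    cv2.imwrite(f"pics/{n}0.png",cams.capture(n))
s=arm.sense();print(s["clock"],s["eef_pos"],s["eef_rot"],s["grip_width"])
E
```

```text
side {'fov_y': 53.82845484303924, 'cx': 310.7639413503867, 'cy': 240.20611619722996, 'xyz': array([ 0.15599994, -0.89244834,  0.62247934]), 'orientation': array([ 1.06902355, -0.20543108, -0.34181287])}
top {'fov_y': 48.480781833597646, 'cx': 337.77832084030166, 'cy': 239.60340224293716, 'xyz': array([0.41358393, 0.04206621, 1.42041341]), 'orientation': array([ 0.04354622, -0.07615064, -1.59044183])}
0.1 [0.17070002 0.46941363 0.2525108 ] [ 2.57234218e+00  1.80165692e+00 -2.43320013e-03] 0.08529390621911123
```

View pics/side0.png

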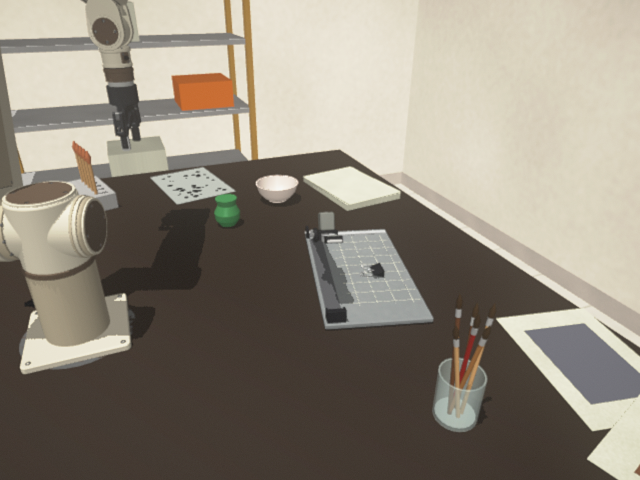

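View pics/top0.png

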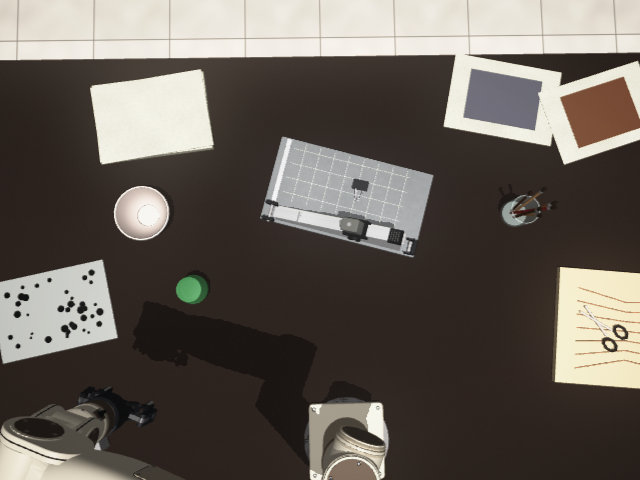

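```bash
cat > h.py <<'E'
import numpy as np,cv2
from scipy.spatial.transform import Rotation as R
from workcell import arm,cams
def K(n):
    c=cams.calibration(n);return c,240/np.tan(np.radians(c["fov_y"]/2)),R.from_rotvec(c["orientation"])
def ray(n,u,v):
    c,f,r=K(n);d=r.apply([(u-c["cx"])/f,-(v-c["cy"])/f,-1]);return np.array(c["xyz"]),d/np.linalg.norm(d)
def onz(n,u,v,z):
    o,d=ray(n,u,v);return o+d*(z-o[2])/d[2]
def proj(n,p):
    c,f,r=K(n);q=r.inv().apply(np.atleast_2d(p)-c["xyz"]);return np.c_[c["cx"]+f*q[:,0]/-q[:,2],c["cy"]+f*q[:,1]/q[:,2]]
def onplane(n,u,v,p0,nrm):
    o,d=ray(n,u,v);return o+d*np.dot(p0-o,nrm)/np.dot(d,nrm)
E
python3 - <<'E'
from h import *
a=cv2.imread("pics/top0.png")[125:265,250:440];b=cv2.imread("pics/side0.png")[200:330,295:435]
a=cv2.resize(a,None,fx=4,fy=4,interpolation=2);b=cv2.resize(b,None,fx=4,fy=4,interpolation=2)
cv2.imwrite("pics/ta.png",a);cv2.imwrite("pics/sb.png",b)
for p in[(283,137),(433,175),(413,257),(262,218)]:print(onz("top",*p,.016))
E
```

```text
[0.79851652 0.15260666 0.016     ]
[ 0.68860691 -0.24679834  0.016     ]
[ 0.47016856 -0.18605614  0.016     ]
[0.58145167 0.2109548  0.016     ]
```

View pics/ta.png

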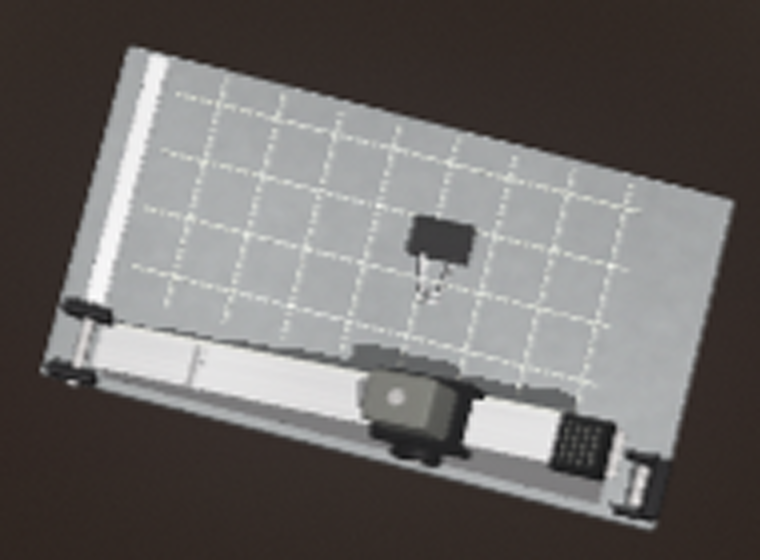

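View pics/sb.png

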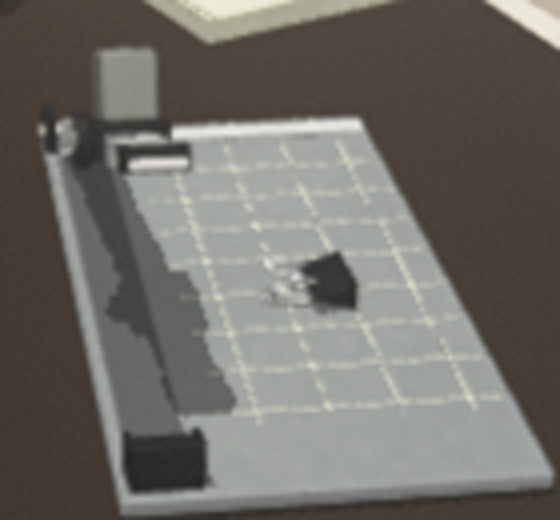

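```bash
cat >> h.py <<'E'
def pose():
    px=[(282.4,136.4),(433.3,175.4),(413.8,257.2),(260.4,218.2)]
    W=np.array([onz("top",*p,.016) for p in px])
    L=np.array([(.115,.21),(.115,-.21),(-.115,-.21),(-.115,.21)])
    c=W[:,:2].mean(0);yaw=np.angle(((W[:,0]-c[0])+1j*(W[:,1]-c[1]))@np.conj(L[:,0]+1j*L[:,1]))
    return c,yaw,W
C,YAW,WC=pose()
def T(x,y,z):return np.r_[C+R.from_euler("z",YAW).as_matrix()[:2,:2]@[x,y],z]
def rail(s,h,th): # s along rail from hinge, h above hinge axis
    return T(-.09,.185-s*np.cos(th)+h*np.sin(th)*1, .029+s*np.sin(th)+h*np.cos(th))
E
python3 - <<'E'
from h import *
print(C,np.degrees(YAW),[np.linalg.norm(WC[i]-WC[(i+1)%4]) for i in range(4)])
for w,l in zip(WC,[(.115,.21),(.115,-.21),(-.115,-.21),(-.115,.21)]):print(w-T(*l,.016))
nx=T(1,0,0)-T(0,0,0)
p=onplane("top",395.7,236.7,T(-.09,0,0),nx);h=T(-.09,.185,.029)
print("tab",p); d=p-h;s=-d@(T(0,1,0)-T(0,0,0));print("ang",np.arctan2(d[2],s)-.02,np.hypot(s,d[2]))
for th in(.3,.35,.4,.45,.5,.55,.6,.65):print(th,proj("top",rail(.35,.007,th)).round(1),proj("side",rail(.35,.007,th)).round(1),"notch",proj("top",rail(.09,.007,th)).round(1),"head0,.1",[proj("top",rail(.275-q,.055,th)).round(1) for q in(0,.1)])
print(proj("side",[T(.115,-.21,.016),T(-.115,-.21,.016)]))
E
```

```text
[ 0.6345706  -0.01659028] -15.517843310817732 [np.float64(0.4172533467115537), np.float64(0.22586538405807755), np.float64(0.41844049072184925), np.float64(0.22750460623069493)]
[-1.38487180e-03 -8.00076715e-04  1.38777878e-17]
[-1.68604628e-03  2.13555054e-03  1.38777878e-17]
[2.01684730e-03 8.05378214e-06 1.38777878e-17]
[ 1.05407078e-03 -1.34352760e-03  1.38777878e-17]
tab [ 0.51221469 -0.12085826  0.17603144]
ang 0.41284543192229894 0.3505292774261871
0.3 [[399.4 239.4]] [[333.5 257.6]] notch [[301.4 217.7]] head0,.1 [array([[365.7, 229.7]]), array([[326.7, 221.1]])]
0.35 [[397.9 238.2]] [[333.2 249.1]] notch [[300.6 217.3]] head0,.1 [array([[363.2, 228.4]]), array([[324.5, 220.2]])]
0.4 [[396.1 237. ]] [[332.9 240.5]] notch [[299.8 216.9]] head0,.1 [array([[360.4, 227.1]]), array([[322.2, 219.2]])]
0.45 [[393.8 235.6]] [[332.5 231.9]] notch [[298.9 216.5]] head0,.1 [array([[357.2, 225.8]]), array([[319.7, 218.3]])]
0.5 [[391.1 234.2]] [[332.1 223.3]] notch [[297.9 216.1]] head0,.1 [array([[353.8, 224.3]]), array([[317. , 217.3]])]
0.55 [[388.  232.6]] [[331.6 214.7]] notch [[296.8 215.7]] head0,.1 [array([[350.1, 222.8]]), array([[314.2, 216.3]])]
0.6 [[384.5 231. ]] [[331.  206.2]] notch [[295.7 215.2]] head0,.1 [array([[346. , 221.3]]), array([[311.2, 215.2]])]
0.65 [[380.6 229.2]] [[330.4 197.9]] notch [[294.5 214.8]] head0,.1 [array([[341.7, 219.7]]), array([[308.1, 214.2]])]
[[433.93748389 318.29641592]
 [324.6472252  325.84222798]]
```

Call:
{"api": "jog_arm", "payload": {"steps": [{"travel": [0.1, -0.17, 0.05], "twist": [0, 0, -0.4], "grip": 0}, {"travel": [0.341, -0.589, 0.03], "twist": [0, 0, -1.493], "grip": 0}, {"travel": [0.341, -0.589, 0.03], "twist": [0, 0, -1.493], "grip": 0}, {"travel": [0.341, -0.589, 0.03], "twist": [0, 0, -1.493], "grip": 0}, {"travel": [0.341, -0.589, 0.03], "twist": [0, 0, -1.493], "grip": 0}, {"travel": [0.341, -0.589, 0.03], "twist": [0, 0, -1.493], "grip": 0}, {"travel": [0.341, -0.589, 0.03], "twist": [0, 0, -1.493], "grip": 0}, {"travel": [0.341, -0.589, 0.03], "twist": [0, 0, -1.493], "grip": 0}, {"travel": [0.341, -0.589, 0.03], "twist": [0, 0, -1.493], "grip": 0}, {"travel": [0.341, -0.589, 0.03], "twist": [0, 0, -1.493], "grip": 0}, {"travel": [0.341, -0.589, 0.03], "twist": [0, 0, -1.493], "grip": 0}, {"travel": [0.341, -0.589, 0.03], "twist": [0, 0, -1.493], "grip": 0}, {"travel": [0.341, -0.589, 0.03], "twist": [0, 0, -1.493], "grip": 0}, {"travel": [0.341, -0.589, 0.03], "twist": [0, 0, -1.493], "grip": 0}, {"travel": [0.341, -0.589, 0.03], "twist": [0, 0, -1.493], "grip": 0}, {"travel": [0.341, -0.589, 0.03], "twist": [0, 0, -1.493], "grip": 0}, {"travel": [0.341, -0.589, 0.03], "twist": [0, 0, -1.493], "grip": 0}, {"travel": [0.341, -0.589, 0.03], "twist": [0, 0, -1.493], "grip": 0}]}}

```text
clock: 1.9
eef_pos: [0.5114, -0.1179, 0.2834]
eef_rot: [-3.113, 0.422, 0.0]
wrist_force: [-0.2, -0.2, 0.7]
grip_width: 0.0001
```

Run:
```python
from h import *
s=arm.sense();print(s["eef_pos"],s["wrist_force"],s["joints"].round(2) if hasattr(s["joints"],'round') else s["joints"])
for th in(.413,.35,.3,.25,.2,.15,.1,.05,.03,0,-.02):
  t=rail(.347,.007,th)+[0,0,.022];print(th,t.round(4),(t-[.512,-.119,.283]).round(4))
```

```text
[ 0.51136605 -0.11792117  0.2834305 ] [-0.21140344 -0.17430806  0.70586805] [-0.23  0.28  0.14  1.43  0.    1.61]
0.413 [ 0.5131 -0.1178  0.1967] [ 0.0011  0.0012 -0.0863]
0.35 [ 0.5108 -0.126   0.1766] [-0.0012 -0.007  -0.1064]
0.3 [ 0.5092 -0.1317  0.1602] [-0.0028 -0.0127 -0.1228]
0.25 [ 0.5079 -0.1365  0.1436] [-0.0041 -0.0175 -0.1394]
0.2 [ 0.5067 -0.1406  0.1268] [-0.0053 -0.0216 -0.1562]
0.15 [ 0.5058 -0.1438  0.1098] [-0.0062 -0.0248 -0.1732]
0.1 [ 0.5052 -0.1463  0.0926] [-0.0068 -0.0273 -0.1904]
0.05 [ 0.5047 -0.1479  0.0753] [-0.0073 -0.0289 -0.2077]
0.03 [ 0.5046 -0.1483  0.0684] [-0.0074 -0.0293 -0.2146]
0 [ 0.5045 -0.1486  0.058 ] [-0.0075 -0.0296 -0.225 ]
-0.02 [ 0.5045 -0.1487  0.0511] [-0.0075 -0.0297 -0.2319]
```

Call:
{"api": "jog_arm", "payload": {"steps": [{"travel": [0.001, 0.001, -0.04], "twist": [0, 0, 0], "grip": 0}, {"travel": [0.001, 0.001, -0.075], "twist": [0, 0, 0], "grip": 0}, {"travel": [0.001, 0.0, -0.085], "twist": [0, 0, 0], "grip": 0}, {"travel": [0.0, -0.003, -0.095], "twist": [0, 0, 0], "grip": 0}, {"travel": [-0.001, -0.007, -0.106], "twist": [0, 0, 0], "grip": 0}, {"travel": [-0.002, -0.01, -0.115], "twist": [0, 0, 0], "grip": 0}, {"travel": [-0.003, -0.013, -0.123], "twist": [0, 0, 0], "grip": 0}, {"travel": [-0.003, -0.013, -0.123], "twist": [0, 0, 0], "grip": 0}]}}

```text
clock: 2.7
eef_pos: [0.5084, -0.1327, 0.1595]
eef_rot: [3.112, -0.426, -0.002]
wrist_force: [0.0, 0.0, -0.2]
grip_width: 0.0001
```

Run:
```python
from h import *
s=arm.sense();print(s["eef_pos"],s["wrist_force"])
a=cams.capture("side")[180:330,295:435];b=cams.capture("top")[125:265,250:440]
a=cv2.resize(a,(373,400));b=cv2.resize(b,(427,315));b=cv2.copyMakeBorder(b,0,85,0,0,0)
cv2.imwrite("pics/p1.png",np.hstack([a,b]))
```

```text
[ 0.50835356 -0.13274361  0.15948743] [ 0.02195451  0.04787933 -0.22092355]
```

View pics/p1.png

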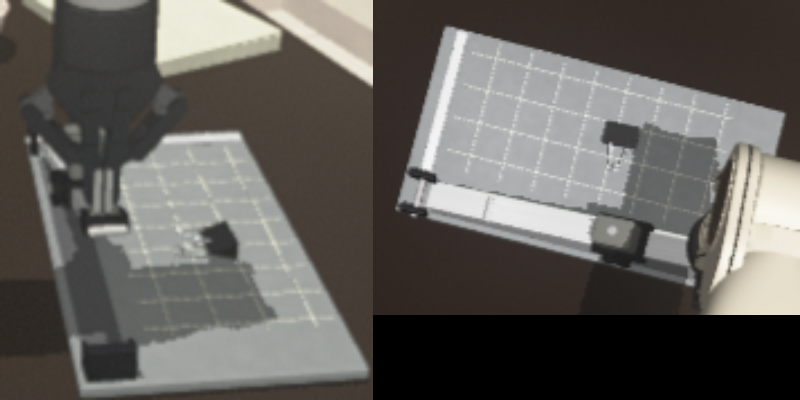

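Call:
{"api": "jog_arm", "payload": {"steps": [{"travel": [-0.001, -0.003, -0.009], "twist": [0, 0, 0], "grip": 0}, {"travel": [-0.001, -0.005, -0.017], "twist": [0, 0, 0], "grip": 0}, {"travel": [-0.002, -0.007, -0.025], "twist": [0, 0, 0], "grip": 0}, {"travel": [-0.002, -0.009, -0.033], "twist": [0, 0, 0], "grip": 0}, {"travel": [-0.003, -0.011, -0.042], "twist": [0, 0, 0], "grip": 0}, {"travel": [-0.003, -0.012, -0.05], "twist": [0, 0, 0], "grip": 0}, {"travel": [-0.004, -0.013, -0.058], "twist": [0, 0, 0], "grip": 0}, {"travel": [-0.004, -0.014, -0.067], "twist": [0, 0, 0], "grip": 0}, {"travel": [-0.004, -0.015, -0.076], "twist": [0, 0, 0], "grip": 0}, {"travel": [-0.004, -0.016, -0.085], "twist": [0, 0, 0], "grip": 0}, {"travel": [-0.004, -0.016, -0.092], "twist": [0, 0, 0], "grip": 0}]}}

```text
clock: 3.9
eef_pos: [0.5045, -0.1481, 0.0672]
eef_rot: [-3.113, 0.425, 0.002]
wrist_force: [-0.6, -0.0, 5.6]
grip_width: -0.0002
```

Call:
{"api": "jog_arm", "payload": {"steps": [{"travel": [0, 0, -0.003], "twist": [0, 0, 0], "grip": 0}, {"travel": [0, 0, -0.006], "twist": [0, 0, 0], "grip": 0}, {"travel": [0, 0, -0.008], "twist": [0, 0, 0], "grip": 0}, {"travel": [0, 0, -0.009], "twist": [0, 0, 0], "grip": 0}, {"travel": [0, 0, -0.01], "twist": [0, 0, 0], "grip": 0}, {"travel": [0, 0, -0.01], "twist": [0, 0, 0], "grip": 0}]}}

```text
clock: 4.5
eef_pos: [0.505, -0.148, 0.0582]
eef_rot: [-3.113, 0.424, -0.0]
wrist_force: [0.6, -0.0, 0.3]
grip_width: -0.0001
```

Call:
{"api": "jog_arm", "payload": {"steps": [{"travel": [0, 0, -0.001], "twist": [0, 0, 0], "grip": 0}, {"travel": [0, 0, -0.002], "twist": [0, 0, 0], "grip": 0}, {"travel": [0, 0, -0.002], "twist": [0, 0, 0], "grip": 0}]}}

```text
clock: 4.8
eef_pos: [0.5051, -0.1481, 0.058]
eef_rot: [-3.113, 0.424, -0.002]
wrist_force: [-3.6, 0.9, 10.9]
grip_width: -0.0002
```

Call:
{"api": "jog_arm", "payload": {"steps": [{"travel": [0, 0, 0.03], "twist": [0, 0, 0], "grip": 0}, {"travel": [0, 0, 0.08], "twist": [0, 0, 0], "grip": 0}, {"travel": [0, -0.03, 0.11], "twist": [0, 0, 0], "grip": 0.085}, {"travel": [0, -0.03, 0.11], "twist": [0, 0, 0], "grip": 0.085}, {"travel": [0, -0.03, 0.11], "twist": [0, 0, 0], "grip": 0.085}]}}

```text
clock: 5.3
eef_pos: [0.5054, -0.1787, 0.1672]
eef_rot: [3.112, -0.426, 0.004]
wrist_force: [-0.1, -0.1, 0.7]
grip_width: 0.043
```

Run:
```python
from h import *
s=arm.sense();print(s["eef_pos"],s["wrist_force"],s["grip_width"])
S=cams.capture("side");t=cams.capture("top");cv2.imwrite("pics/t2.png",t);cv2.imwrite("pics/s2.png",S)
a=cv2.resize(S[200:330,295:435],(373,346),interpolation=2);b=cv2.resize(t[190:260,290:400],(427,272),interpolation=2)
b=cv2.copyMakeBorder(b,0,74,0,0,0);cv2.imwrite("pics/p2.png",np.hstack([a,b]))
for q in(0,.01,.02,.03,.04,.05):print(q,proj("top",rail(.275-q,.055,0)).round(1),proj("side",rail(.275-q,.055,0)).round(1))
print(proj("top",rail(.09,.007,0)))
```

```text
[ 0.50535965 -0.1786946   0.16715471] [-0.11639158 -0.12059615  0.73585719] 0.043011167972205895
0 [[374.4 235.4]] [[329.  266.3]]
0.01 [[370.6 234.4]] [[328.4 264. ]]
0.02 [[366.7 233.5]] [[327.7 261.7]]
0.03 [[362.9 232.5]] [[327.1 259.4]]
0.04 [[359.  231.5]] [[326.5 257.2]]
0.05 [[355.2 230.5]] [[325.9 255.1]]
[[304.10280857 219.41503768]]
```

View pics/p2.png

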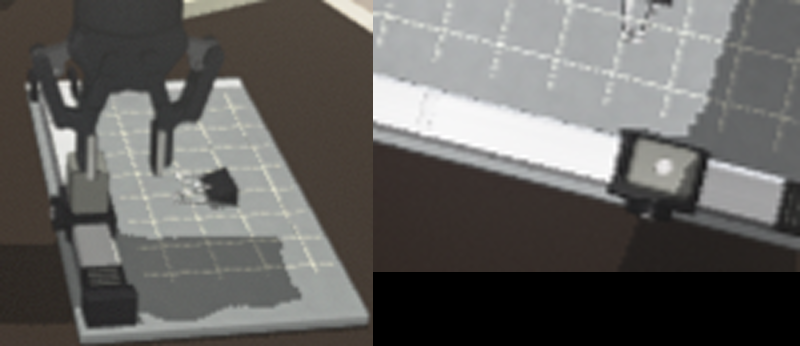

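Run:
```python
from h import *
t=cv2.imread("pics/t2.png");n0=T(-.09,0,.084)
p=onz("top",363.7,233,.084);print("head",p,[ (p-T(0,0,.084))@(T(1,0,0)-T(0,0,0)),(p-T(0,0,.084))@(T(0,1,0)-T(0,0,0))])
print("grasp",T(-.09,.185-.248,.072)-[.505,-.178,.168],"notch",T(-.09,.095,.072),T(0,1,0)-T(0,0,0),-np.pi/2)
e=arm.sense()["eef_rot"];print(R.from_rotvec(e).as_matrix()[:,0],T(1,0,0)-T(0,0,0))
```

```text
head [ 0.53045027 -0.05237265  0.084     ] [np.float64(-0.09075169198253895), np.float64(-0.06233419186789317)]
grasp [ 0.02599643  0.12478471 -0.096     ] notch [0.57326751 0.09902516 0.072     ] [0.26753846 0.96354718 0.        ] -1.5707963267948966
[ 0.96350886 -0.26766343 -0.00263977] [ 0.96354718 -0.26753846  0.        ]
```

Call:
{"api": "jog_arm", "payload": {"steps": [{"travel": [0.0, 0.0, 0.0], "twist": [0, 0, 0], "grip": 0.085}, {"travel": [0.013, 0.06, 0.0], "twist": [0, 0, 0], "grip": 0.085}, {"travel": [0.0255, 0.1255, 0.0], "twist": [0, 0, 0], "grip": 0.085}, {"travel": [0.0255, 0.1255, 0.0], "twist": [0, 0, 0], "grip": 0.085}, {"travel": [0.0255, 0.1255, -0.02], "twist": [0, 0, 0], "grip": 0.085}, {"travel": [0.0255, 0.1255, -0.02], "twist": [0, 0, 0], "grip": 0.085}]}}

```text
clock: 6.0
eef_pos: [0.528, -0.0508, 0.143]
eef_rot: [3.113, -0.42, -0.011]
wrist_force: [-0.4, 0.5, -0.2]
grip_width: 0.0851
```

Run:
```python
from h import *
s=arm.sense();print(s["eef_pos"],s["wrist_force"],s["grip_width"],s["eef_pos"]-T(-.09,.185-.248,.072))
S=cams.capture("side");cv2.imwrite("pics/p3.png",cv2.resize(S[170:330,260:435],(656,600),interpolation=2))
```

```text
[ 0.52796775 -0.05077702  0.14301047] [-0.41828499  0.5424862  -0.16573441] 0.08509238136759742 [-0.00302868  0.00243828  0.07101047]
```

View pics/p3.png

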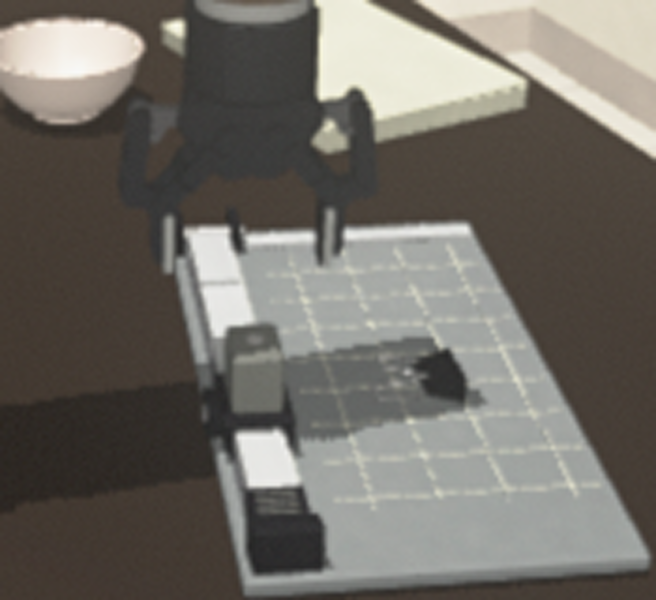

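Call:
{"api": "jog_arm", "payload": {"steps": [{"travel": [0.002, -0.002, -0.03], "twist": [0, 0, 0], "grip": 0.085}, {"travel": [0.002, -0.002, -0.055], "twist": [0, 0, 0], "grip": 0.085}, {"travel": [0.002, -0.002, -0.072], "twist": [0, 0, 0], "grip": 0.085}, {"travel": [0.002, -0.002, -0.072], "twist": [0, 0, 0], "grip": 0.085}]}}

```text
clock: 6.45
eef_pos: [0.53, -0.0551, 0.0719]
eef_rot: [3.112, -0.426, -0.01]
wrist_force: [-0.6, 0.1, -0.3]
grip_width: 0.0848
```

Call:
{"api": "jog_arm", "payload": {"steps": [{"travel": [0, 0, 0], "twist": [0, 0, 0], "grip": 0.04}, {"travel": [0, 0, 0], "twist": [0, 0, 0], "grip": 0.04}, {"travel": [0, 0, 0], "twist": [0, 0, 0], "grip": 0.04}, {"travel": [0, 0, 0], "twist": [0, 0, 0], "grip": 0.036}, {"travel": [0, 0, 0], "twist": [0, 0, 0], "grip": 0.034}, {"travel": [0, 0, 0], "twist": [0, 0, 0], "grip": 0.031}, {"travel": [0, 0, 0], "twist": [0, 0, 0], "grip": 0.02}, {"travel": [0, 0, 0], "twist": [0, 0, 0], "grip": 0.01}, {"travel": [0, 0, 0], "twist": [0, 0, 0], "grip": 0.01}]}}

```text
clock: 7.35
eef_pos: [0.5326, -0.0546, 0.075]
eef_rot: [-3.113, 0.424, -0.001]
wrist_force: [-1.8, 0.1, 5.4]
grip_width: 0.0312
```

Call:
{"api": "jog_arm", "payload": {"steps": [{"travel": [0.001, 0, 0.001], "twist": [0, 0, 0], "grip": 0.01}, {"travel": [0.001, 0, 0.002], "twist": [0, 0, 0], "grip": 0.01}, {"travel": [0.001, 0, 0.002], "twist": [0, 0, 0], "grip": 0.01}]}}

```text
clock: 7.65
eef_pos: [0.5326, -0.0546, 0.0752]
eef_rot: [3.113, -0.424, -0.003]
wrist_force: [-0.6, -0.4, -5.4]
grip_width: 0.0313
```

Call:
{"api": "jog_arm", "payload": {"steps": [{"travel": [0.0013, 0.0048, -0.001], "twist": [0, 0, 0], "grip": 0.01}, {"travel": [0.004, 0.0145, -0.001], "twist": [0, 0, 0], "grip": 0.01}, {"travel": [0.008, 0.0289, -0.001], "twist": [0, 0, 0], "grip": 0.01}, {"travel": [0.012, 0.0434, -0.001], "twist": [0, 0, 0], "grip": 0.01}, {"travel": [0.0161, 0.0578, -0.001], "twist": [0, 0, 0], "grip": 0.01}, {"travel": [0.0201, 0.0723, -0.001], "twist": [0, 0, 0], "grip": 0.01}, {"travel": [0.0241, 0.0867, -0.001], "twist": [0, 0, 0], "grip": 0.01}, {"travel": [0.0281, 0.1012, -0.001], "twist": [0, 0, 0], "grip": 0.01}, {"travel": [0.0321, 0.1156, -0.001], "twist": [0, 0, 0], "grip": 0.01}, {"travel": [0.0348, 0.1253, -0.001], "twist": [0, 0, 0], "grip": 0.01}, {"travel": [0.0367, 0.132, -0.001], "twist": [0, 0, 0], "grip": 0.01}, {"travel": [0.0375, 0.135, -0.001], "twist": [0, 0, 0], "grip": 0.01}, {"travel": [0.0375, 0.135, -0.001], "twist": [0, 0, 0], "grip": 0.01}]}}

```text
clock: 8.95
eef_pos: [0.5703, 0.0811, 0.0751]
eef_rot: [-3.112, 0.423, 0.002]
wrist_force: [-3.8, 0.4, -0.4]
grip_width: 0.031
```

Run:
```python
from h import *
s=arm.sense();p=s["eef_pos"];u=T(0,1,0)-T(0,0,0);v=T(1,0,0)-T(0,0,0)
print(p,s["wrist_force"],"local",(p-T(0,0,0))@v,(p-T(0,0,0))@u,"F along",s["wrist_force"]@u)
t=cams.capture("top");S=cams.capture("side")
a=cv2.resize(S[200:330,280:435],(413,346),interpolation=2);b=cv2.resize(t[170:260,250:350],(384,346),interpolation=2)
cv2.imwrite("pics/p4.png",np.hstack([a,b]))
```

```text
[0.57034867 0.08110163 0.07512149] [-3.83924125  0.37834992 -0.43052939] local -0.0880172026472145 0.07694892797362834 F along -0.6625866969716567
```

View pics/p4.png

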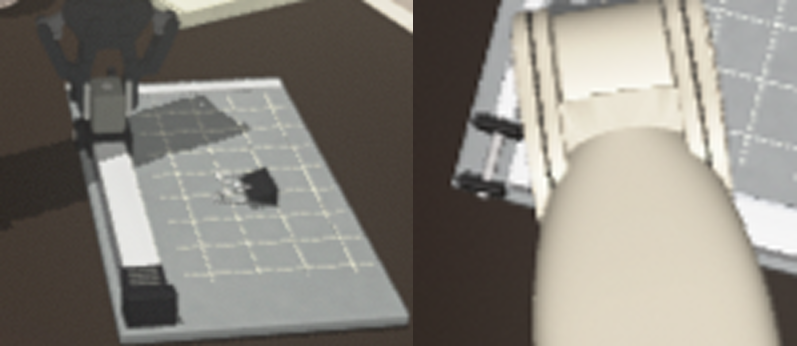

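Call:
{"api": "jog_arm", "payload": {"steps": [{"travel": [0, 0.002, 0], "twist": [0, 0, 0], "grip": 0.01}, {"travel": [0.0004, 0.004, 0], "twist": [0, 0, 0], "grip": 0.01}, {"travel": [0.001, 0.006, 0], "twist": [0, 0, 0], "grip": 0.01}, {"travel": [0.0016, 0.008, 0], "twist": [0, 0, 0], "grip": 0.01}, {"travel": [0.0021, 0.0096, 0], "twist": [0, 0, 0], "grip": 0.01}]}}

```text
clock: 9.55
eef_pos: [0.5728, 0.09, 0.0752]
eef_rot: [3.113, -0.425, -0.001]
wrist_force: [-3.5, -1.8, -1.4]
grip_width: 0.0313
```

Call:
{"api": "jog_arm", "payload": {"steps": [{"travel": [0, 0.001, 0], "twist": [0, 0, 0], "grip": 0.01}, {"travel": [0.0003, 0.002, 0], "twist": [0, 0, 0], "grip": 0.01}, {"travel": [0.0006, 0.003, 0], "twist": [0, 0, 0], "grip": 0.01}, {"travel": [0.0006, 0.003, 0], "twist": [0, 0, 0], "grip": 0.01}]}}

```text
clock: 9.95
eef_pos: [0.5737, 0.0933, 0.0752]
eef_rot: [-3.112, 0.424, -0.0]
wrist_force: [-2.5, -1.4, -2.7]
grip_width: 0.0312
```

Call:
{"api": "jog_arm", "payload": {"steps": [{"travel": [0.0003, 0.001, 0], "twist": [0, 0, 0], "grip": 0.01}, {"travel": [0.0003, 0.001, 0], "twist": [0, 0, 0], "grip": 0.01}]}}

```text
clock: 10.15
eef_pos: [0.5739, 0.0941, 0.0752]
eef_rot: [-3.113, 0.424, 0.0]
wrist_force: [-1.6, -1.4, -3.5]
grip_width: 0.031
```

Call:
{"api": "jog_arm", "payload": {"steps": [{"travel": [0.0003, 0.001, 0], "twist": [0, 0, 0], "grip": 0.01}, {"travel": [0.0003, 0.001, 0], "twist": [0, 0, 0], "grip": 0.01}]}}

```text
clock: 10.35
eef_pos: [0.5742, 0.0951, 0.0752]
eef_rot: [-3.113, 0.424, 0.0]
wrist_force: [-1.5, -1.8, -3.9]
grip_width: 0.0311
```

Call:
{"api": "jog_arm", "payload": {"steps": [{"travel": [0.0003, 0.001, -0.0005], "twist": [0, 0, 0], "grip": 0.01}, {"travel": [0.0003, 0.001, -0.0005], "twist": [0, 0, 0], "grip": 0.01}]}}

```text
clock: 10.55
eef_pos: [0.5746, 0.0967, 0.0751]
eef_rot: [-3.112, 0.424, -0.0]
wrist_force: [-2.3, 0.5, -0.8]
grip_width: 0.0314
```

Call:
{"api": "jog_arm", "payload": {"steps": [{"travel": [0.0003, 0.001, 0], "twist": [0, 0, 0], "grip": 0.01}, {"travel": [0.0003, 0.001, 0], "twist": [0, 0, 0], "grip": 0.01}]}}

```text
clock: 10.75
eef_pos: [0.5751, 0.0984, 0.0751]
eef_rot: [-3.11, 0.423, -0.001]
wrist_force: [-3.0, 4.9, -0.7]
grip_width: 0.031
```

Call:
{"api": "jog_arm", "payload": {"steps": [{"travel": [0.0003, 0.001, 0], "twist": [0, 0, 0], "grip": 0.01}, {"travel": [0.0003, 0.001, 0], "twist": [0, 0, 0], "grip": 0.01}]}}

```text
clock: 10.95
eef_pos: [0.5755, 0.0997, 0.0751]
eef_rot: [-3.11, 0.422, -0.001]
wrist_force: [-2.7, 4.8, -0.7]
grip_width: 0.0311
```

Call:
{"api": "jog_arm", "payload": {"steps": [{"travel": [0.0002, 0.0007, 0], "twist": [0, 0, 0], "grip": 0.01}, {"travel": [0.0002, 0.0007, 0], "twist": [0, 0, 0], "grip": 0.01}]}}

```text
clock: 11.15
eef_pos: [0.5755, 0.0999, 0.0751]
eef_rot: [-3.111, 0.423, -0.001]
wrist_force: [-2.4, 4.7, -1.0]
grip_width: 0.0311
```

Call:
{"api": "jog_arm", "payload": {"steps": [{"travel": [0.0001, 0.0006, 0], "twist": [0, 0, 0], "grip": 0.01}, {"travel": [0.0001, 0.0006, 0], "twist": [0, 0, 0], "grip": 0.01}]}}

```text
clock: 11.35
eef_pos: [0.5756, 0.1, 0.0751]
eef_rot: [-3.112, 0.423, -0.001]
wrist_force: [-3.4, 5.2, 0.1]
grip_width: 0.0311
```

Call:
{"api": "jog_arm", "payload": {"steps": [{"travel": [0.0002, 0.0007, 0], "twist": [0, 0, 0], "grip": 0.01}, {"travel": [0.0002, 0.0007, 0], "twist": [0, 0, 0], "grip": 0.01}]}}

```text
clock: 11.55
eef_pos: [0.5756, 0.1001, 0.0751]
eef_rot: [-3.113, 0.424, -0.0]
wrist_force: [-3.9, 2.9, 1.9]
grip_width: 0.0311
```

Call:
{"api": "jog_arm", "payload": {"steps": [{"travel": [0, 0, 0], "twist": [0, 0, 0], "grip": 0.01}, {"travel": [0, 0, 0], "twist": [0, 0, 0], "grip": 0.01}, {"travel": [0, 0, 0], "twist": [0, 0, 0], "grip": 0.01}]}}

```text
clock: 11.85
eef_pos: [0.5756, 0.1001, 0.0751]
eef_rot: [-3.112, 0.424, -0.0]
wrist_force: [-3.5, 2.8, 3.3]
grip_width: 0.0314
```

Call:
{"api": "jog_arm", "payload": {"steps": [{"travel": [-0.0003, 0.0007, 0.0004], "twist": [0, 0, 0], "grip": 0.01}, {"travel": [-0.0003, 0.0007, 0.0004], "twist": [0, 0, 0], "grip": 0.01}, {"travel": [-0.0003, 0.0007, 0.0004], "twist": [0, 0, 0], "grip": 0.01}]}}

```text
clock: 12.15
eef_pos: [0.5756, 0.1002, 0.0751]
eef_rot: [3.112, -0.425, 0.001]
wrist_force: [-1.1, 0.5, -0.1]
grip_width: 0.0311
```

Call:
{"api": "jog_arm", "payload": {"steps": [{"travel": [0, 0.0007, 0], "twist": [0, 0, 0], "grip": 0.01}, {"travel": [0, 0.0007, 0], "twist": [0, 0, 0], "grip": 0.01}, {"travel": [0, 0.0007, 0], "twist": [0, 0, 0], "grip": 0.01}]}}

```text
clock: 12.45
eef_pos: [0.5756, 0.1006, 0.0751]
eef_rot: [3.111, -0.425, 0.001]
wrist_force: [-0.1, -2.9, -1.3]
grip_width: 0.0308
```

Call:
{"api": "jog_arm", "payload": {"steps": [{"travel": [0, 0.0009, 0], "twist": [0, 0, 0], "grip": 0.01}, {"travel": [0, 0.0009, 0], "twist": [0, 0, 0], "grip": 0.01}, {"travel": [0, 0.0009, 0], "twist": [0, 0, 0], "grip": 0.01}]}}

```text
clock: 12.75
eef_pos: [0.5757, 0.1009, 0.0751]
eef_rot: [3.11, -0.426, 0.002]
wrist_force: [1.2, -5.6, -1.5]
grip_width: 0.0316
```

Call:
{"api": "jog_arm", "payload": {"steps": [{"travel": [0, -0.0013, 0.0003], "twist": [0, 0, 0], "grip": 0.01}, {"travel": [0, -0.0013, 0.0003], "twist": [0, 0, 0], "grip": 0.01}, {"travel": [0, -0.0013, 0.0003], "twist": [0, 0, 0], "grip": 0.01}, {"travel": [0, -0.0013, 0.0003], "twist": [0, 0, 0], "grip": 0.01}]}}

```text
clock: 13.15
eef_pos: [0.5756, 0.1006, 0.0752]
eef_rot: [3.112, -0.425, 0.001]
wrist_force: [3.1, -3.8, -6.6]
grip_width: 0.0313
```

Run:
```python
from h import *
s=arm.sense();p=s["eef_pos"];u=T(0,1,0)-T(0,0,0)
print(s["clock"],p,s["wrist_force"],"local y",(p-T(0,0,0))@u,"F along",s["wrist_force"]@u,s["grip_width"])
S=cams.capture("side");a=cv2.resize(S[140:440,200:520],(640,600),interpolation=2);cv2.imwrite("pics/p5.png",a)
print(proj("side",[rail(.09,.055,0),rail(.35,.007,0)]))
```

```text
13.15 [0.57562024 0.10063788 0.07517842] [ 3.12711717 -3.83843208 -6.55515547] local y 0.0971833709108122 F along -2.8618862977148227 0.031272685212928635
[[318.62603845 228.84393217]
 [333.66090625 304.110959  ]]
```

View pics/p5.png

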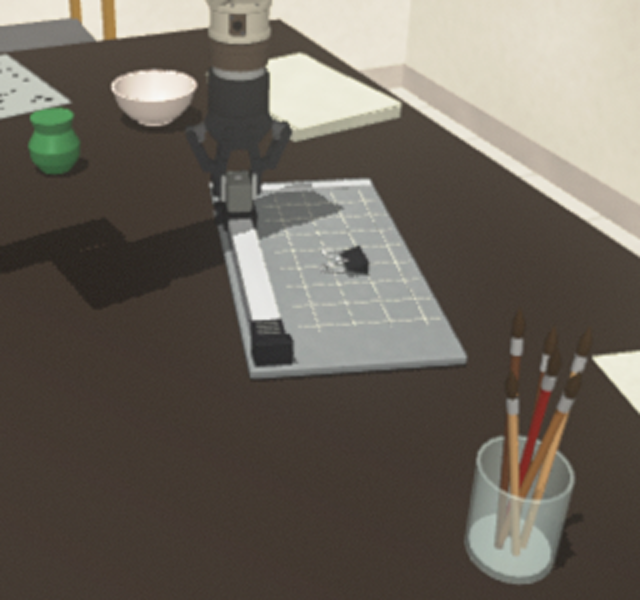

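Call:
{"api": "jog_arm", "payload": {"steps": [{"travel": [0.0001, -0.0008, -0.0009], "twist": [0, 0, 0], "grip": 0.01}, {"travel": [0.0001, -0.0008, -0.0009], "twist": [0, 0, 0], "grip": 0.01}, {"travel": [0.0001, -0.0008, -0.0009], "twist": [0, 0, 0], "grip": 0.01}, {"travel": [0.0001, -0.0008, -0.0009], "twist": [0, 0, 0], "grip": 0.01}]}}

```text
clock: 13.6
eef_pos: [0.5756, 0.1006, 0.0751]
eef_rot: [-3.112, 0.424, -0.001]
wrist_force: [0.7, -0.8, -1.1]
grip_width: 0.0311
```

```bash
python3 -c "
from workcell import arm
arm.sign_off();s=arm.sense();print(s['clock'],s['wrist_force'])"
```

```text
the job is handed in; nothing more can be done
the job is handed in; nothing more can be done
```

The trimmer is set up as asked. The rail is down in its catch, and the arm is still gripping the cutter head in the start notch. I handed the job in at about 13.6 s of the 48 s.

- **Rail:** I pushed the thumb tab down with closed fingers. The push force rose to 5.6 N, fell to 0.3 N at the snap, then climbed to 11 N against the stop at the closed height. Later pictures show the rail still down.
- **Cutter head:** I pinched the block across the rail and slid it about 161 mm. The ball pulled it in with about 5 N, and the head then stayed put as I kept moving the target on. It moved under 1 mm while resisting a further push of about 5 N, short of the 10–13 N needed to run past. I then eased the load to about 1 N.
- **Bystanders:** In the final side picture the jar, bowl, votive and clip look undisturbed.

**Disagreement and limits:**
- The tool stopped about 2 mm past the notch position I had calculated from the pictures. That is within my pixel and calibration error, so I went by the felt click.
- The arm hid the head from the top camera at the end, so its seating rests on force and travel, not on a close picture.

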